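# Set out the slide-mounting station

### The arm

A 7-joint arm with a two-finger parallel gripper is mounted at the origin on a cart in front of the work surface, level with it; the furniture and walls round the work are solid. World frame = base frame: x ahead of the robot, y to its left, z up, the work surface at z = 0. Lengths are in m, angles in rad, forces in N, time in s.
With the tool pointing down it reaches from about 0.4 to 0.85 m from the base axis. Payload 6.9 kg.
Tool frame: the origin (TCP) lies midway between the tips of the shut fingers; the grasp point (between the pads) lies behind it (ctrl.pinch_z is the z of the grasp point in the tool frame, in m); z points along the fingers, y is the line along which they close (so a half turn about z gives the same grasp; the last joint's range is limited). The gripper opens to 85 mm and grips with 20 to 120 N. Pads are 22 mm wide; open, the fingers measure 114 mm over their backs; the gripper's body (76 mm by 85 mm) begins 54 mm behind the grasp point. The pads swing forward as they close: fully open they stand 13 mm farther back than shut.
Start: joints at [-1.157, 0.507, -0.238, 1.5, 0.126, 1.149, -0.155], TCP at [0.189, 0.596, 0.231] pointing down, gripper open.
Joint ranges: [-3.08, 3.08], [-0.24, 2.05], [-1.43, 1.35], [0, 2.5], [-1.52, 4.66], [0.17, 1.96], [-2.89, 2.89]. Speed limits (rad/s): [2.39, 2.39, 3.14, 3.14, 3.14, 3.14, 3.14].

### API

Orientations are given as a unit quaternion [w, x, y, z].
In Python, from station import ctrl, get_state, vision, ticket, models gives the robot as it stands. Calls block until the motion is done:
- ctrl.movep(position, orientation): joint-space move of the TCP to a pose.
- ctrl.movel(position, frame=None, max_speed=0.15): straight line of the TCP; frame=None keeps the orientation; max_speed is the mean speed in m/s.
- ctrl.set_joints(angles): joint-space move.
- ctrl.ungrasp() and ctrl.close_gripper(force=None): open the fingers fully, or close them until they stop; force is the grip in N (None keeps the last).
- ctrl.pause(seconds).
- ctrl.ik(position, orientation): joint angles nearest the present ones, or None.
- get_state(): the state.
- vision.grab_frame(name): name is "side" or "top"; returns (picture, depth): 480x640x3 uint8, blue, green, red; 480x640 float32, m along the optical axis (not along the pixel's ray), 0 where there is no reading.
- vision.camera_info(name): a dict with "mtx" (3x3 intrinsics, pixels), "R" (3x3) and "t" (3): a world point X has camera coordinates R X + t. Camera axes: x right, y down, z forward; pixel columns grow to the right and rows downward; lengths in m; the calibration is good to about 2 mm. A picture is of the moment at which its call begins. camera_info takes no time and is no camera call.
A pose or a line that the arm cannot do raises ctrl.Unreachable and nothing moves.
- ticket.close_job(): hands the job in; it is judged then, once.
Trained networks look in the newest picture that a camera, given by its name, has taken for a name from the list of things; names that differ only in an ending like _2 or _b are one class to them, and where a whole thing is asked for, a point or a joint stands for the part that bears it (a point fixed in the world has none). Each returns a list of dicts, best first, with "p" (0 to 1); they miss things now and then, are a little off and sometimes report something else, mostly with a low value. They report only what shows in the picture. A call takes as long as a camera call.
- models.recognise(camera, target): "point" ([column, row] in pixels, amid what is visible of it).
- models.masks_of(camera, target): "mask" (480x640 bool, what is visible of it) and "point" ([column, row] in pixels, amid what is visible of it).
The state is a dict: "time": time; "qpos": joint angles; "qd": joint speeds; "tau": joint torques, N m; "tcp_pos": TCP position; "eef_rot": TCP orientation; "contact_force": force on the tool from outside, world axes, zero at the start; "wrist_torque": the same for the moment, N m; "width": finger opening in m; "gripper_force": force on a finger pad.
Only numpy, scipy, OpenCV 4.12 (cv2) and the standard library are available. Lean on these libraries where they do the work, as an engineer would, in place of code of your own. Each camera call takes 0.05 s, during which the arm holds its last target. There are 200 camera calls.

### The job

Set out the slide-mounting station: stand the sample pot on the green mat with the slide mailer laid flat and centred on its lid, and stand the carton of cover slips on the orange mat. Stand the brown dropper bottle on the bench midway between the two mats, in line with them, and the rubber stamp (the one among these supplies at the right) upright on its rubber base straight behind the bottle (on the side away from the robot), about 8 cm from it centre to centre. Leave the petri dish and the blue marker pen where they are.

Things in the scene. Friction and masses are not known exactly. Their poses are not given: they have to be found in the camera images.
- green_mat: Green square bench mat, 76 x 76 x 3 mm, fixed, with a thin white line near its edges; place of the sample pot. Origin: centre of its underside on the bench (z = 0); z up, x away from the robot square to the row of the two mats, y along the row (to the robot's left). The two mats stand in one row, both squared to it, centres 200 mm apart, either one at the left; the row is turned up to 0.2 rad.
- orange_mat: Orange square bench mat, 76 x 76 x 3 mm, fixed, otherwise like the green one and with parallel axes; place of the carton. Origin: centre of its underside.
- sample_pot: White round sample pot, pinkish, with a flat white snap lid, fixed shut: 58 mm high, lid 44 mm across (top 10 mm), body about 38 mm across, round. Stands upright. Origin: centre of its underside; z up.
- slide_mailer: Flat white plastic box for slides with a blue end, closed: 86 (its x) x 30 (its y) x 12 mm (z), lying flat. Origin: centre of its underside. Grasp across the 30 mm.
- carton: Blue and yellow carton of cover slips, standing upright: 28 (its x) x 50 (its y) x 75 mm (z). Origin: centre of its underside. Grasp across the 28 mm.
- dropper_bottle: Brown dropper bottle with a pale label and a black pointed cap, standing upright: body round, 30 mm across and 50 mm high, 82 mm high with the cap (20 mm across). Origin: centre of its underside; z up.
- stamp: Rubber stamp among the supplies at the right (another, far left on the bench, is no part of the job): black base 22 (its x) x 34 (its y) x 14 mm high, round brown wooden handle about 22 mm across, 14 to 57 mm high. Origin: centre of its underside. Its place: bare bench, about 80 mm behind the bottle, square to the row of the mats, away from the robot.
- petri_dish: Clear petri dish, 60 mm across, 14 mm high, on the bench between the supplies and the mats; a bystander, not to be moved. Origin: centre of its underside.
- blue_marker: Blue and grey marker pen, 14 x 150 (its y) x 15 mm, lying at the left end of the work; a bystander, not to be moved. Origin: under its middle.

How it is judged:
At the end, for the whole second after the job is handed in: Within 15 mm: pot on the green mat's centre, mailer flat on its lid, carton on the orange mat's centre, bottle on the bench midway between the mats. Stamp on the bench 55 to 105 mm behind the row, within 25 mm of the midpoint sideways. All upright or flat (0.12 rad), released, at rest (horizontal distance between sample_pot and green_mat below 0.015 m and height (world z) of sample_pot between -0.002 and 0.01 m and horizontal distance between slide_mailer and sample_pot below 0.015 m and z of slide_mailer in the frame of sample_pot between 0.05 and 0.068 m and horizontal distance between carton and orange_mat below 0.015 m and height (world z) of carton between -0.002 and 0.01 m and x of dropper_bottle in the frame of green_mat between -0.015 and 0.015 m and (y of dropper_bottle in the frame of green_mat between 0.085 and 0.115 m or y of dropper_bottle in the frame of green_mat between -0.115 and -0.085 m) and height (world z) of dropper_bottle between -0.005 and 0.006 m and height (world z) of stamp between -0.005 and 0.006 m and x of stamp in the frame of green_mat between 0.055 and 0.105 m and (y of stamp in the frame of green_mat between 0.075 and 0.125 m or y of stamp in the frame of green_mat between -0.125 and -0.075 m) and angle between each of sample_pot, slide_mailer, carton, dropper_bottle, stamp's own z axis and vertical below 0.12 rad and linear speed of each of sample_pot, slide_mailer, carton, dropper_bottle, stamp below 0.02 m/s and angular speed of each of sample_pot, slide_mailer, carton, dropper_bottle, stamp below 0.3 rad/s); the robot touches nothing.
It fails at once if the petri dish is moved more than 20 mm (distance of petri_dish from where it was at the start of the episode above 0.02 m).
It fails at once if the blue marker pen is moved more than 20 mm (distance of blue_marker from where it was at the start of the episode above 0.02 m).
It also fails if it takes over 128 s, if anything falls off the work surface, if the arm or the gripper's body presses on something with over 40 N, if the wrist force passes 120 N, or if a joint passes its speed limit or range.

## Working session

There is one attempt and no reset: what is moved stays moved. The work goes in short steps, each a Python script; the robot and the scene stay as the last script left them, time stands still between calls to the robot, and variables do not carry over. Pictures are saved under pics/ and viewed, at most 14 in all, crops included, and the job is handed in when it is done.

```bash
ls; mkdir -p pics; python3 - <<'E'
from station import ctrl, get_state, vision, ticket, models
import cv2, numpy as np
s=get_state(); print(s['time'],s['tcp_pos'],s['eef_rot'],s['width'],ctrl.pinch_z)
for c in ("top","side"):
    im,d=vision.grab_frame(c); cv2.imwrite(f"pics/{c}0.png",im); np.savez(f"pics/{c}0.npz",im=im,d=d)
    i=vision.camera_info(c); print(c,i['mtx'].tolist(),(-np.array(i['R']).T@i['t']).round(3), np.array(i['R']).round(2).tolist())
    for n in "green_mat orange_mat sample_pot slide_mailer carton dropper_bottle stamp petri_dish blue_marker".split():
        print(n,[(np.round(r['point']).tolist(),round(r['p'],2)) for r in models.recognise(c,n)][:4])
E
```

```text
pics
station.py
0.0 [0.18927509 0.59514222 0.23041887] [-1.37905100e-04  1.53294361e-01  9.88180173e-01 -8.74405372e-04] 0.08567917561197286 -0.0187
top [[496.502172754255, 0.0, 317.828499615987], [0.0, 496.502172754255, 242.86799999090974], [0.0, 0.0, 1.0]] [0.335 0.08  1.178] [[-0.01, -1.0, 0.01], [-0.99, 0.01, -0.13], [0.13, -0.01, -0.99]]
green_mat [([184.0, 248.0], 0.86)]
orange_mat [([270.0, 262.0], 0.65)]
sample_pot [([414.0, 212.0], 0.56)]
slide_mailer [([396.0, 259.0], 0.83)]
carton [([494.0, 263.0], 0.72)]
dropper_bottle [([496.0, 264.0], 0.79)]
stamp []
petri_dish [([346.0, 256.0], 0.57)]
blue_marker [([131.0, 249.0], 0.63)]
side [[510.10773382661836, 0.0, 316.3371529764279], [0.0, 510.10773382661836, 243.10244176448754], [0.0, 0.0, 1.0]] [0.531 1.234 0.477] [[-1.0, 0.04, 0.01], [0.01, 0.34, -0.94], [-0.04, -0.94, -0.34]]
green_mat [([327.0, 323.0], 0.85), ([337.0, 278.0], 0.58)]
orange_mat [([337.0, 279.0], 0.92)]
sample_pot [([288.0, 216.0], 0.54)]
slide_mailer [([325.0, 235.0], 0.63)]
carton [([328.0, 216.0], 0.86), ([328.0, 323.0], 0.68)]
dropper_bottle [([326.0, 194.0], 0.45), ([285.0, 217.0], 0.33)]
stamp [([292.0, 208.0], 0.52)]
petri_dish [([322.0, 252.0], 0.79), ([327.0, 213.0], 0.57)]
blue_marker [([326.0, 357.0], 0.71)]
```

View pics/top0.png

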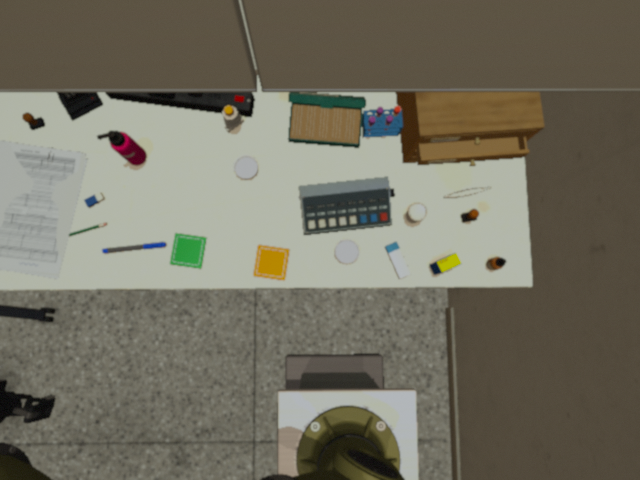

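View pics/side0.png

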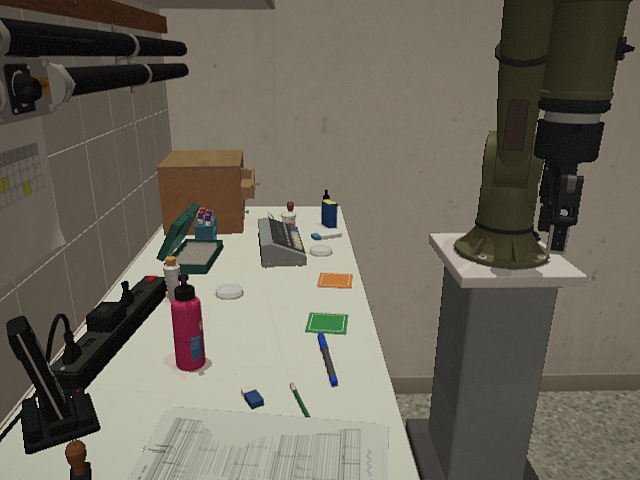

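The top view shows green at (188,250), orange (272,262), petri (346,251), mailer (397,260), pot (416,212), carton (445,263), stamp (470,215) and bottle (496,264). The marker is at (134,247), all clear of each other. The top network's carton hit was wrong: it pointed at the bottle. I'll measure heights and outlines from the depth.

```bash
cat > h.py <<'E'
from station import ctrl, get_state, vision, ticket, models
import cv2, numpy as np
def cloud(c,d):
    i=vision.camera_info(c);K=np.array(i['mtx']);v,u=np.mgrid[:480,:640]
    P=np.stack([(u-K[0,2])/K[0,0]*d,(v-K[1,2])/K[1,1]*d,d],-1)
    return (P-np.array(i['t']))@np.array(i['R'])
def rect(P,sel):
    p=P[sel][:,:2].astype(np.float32)
    (cx,cy),(w,h),a=cv2.minAreaRect(p*1000)
    if w<h: a+=90;w,h=h,w      # a: direction of the long side (from x to y)
    return np.array([cx,cy])/1000,np.round([w,h],1),(a+90)%180-90,len(p)
E
python3 - <<'E'
from h import *
z=np.load('pics/top0.npz');im,d=z['im'],z['d'];P=cloud('top',d)
hsv=cv2.cvtColor(im,cv2.COLOR_BGR2HSV);ok=d>0
def box(c,r,w):
    m=np.zeros((480,640),bool);m[r-w:r+w+1,c-w:c+w+1]=1;return m&ok
Z=P[...,2]
print('bench z',np.median(Z[box(300,270,6)]),np.median(Z[box(225,265,6)]),np.median(Z[box(420,270,4)]))
H,S=hsv[...,0],hsv[...,1]
print('green',rect(P,box(188,250,25)&(abs(H.astype(int)-60)<20)&(S>120)))
print('orange',rect(P,box(272,262,25)&(abs(H.astype(int)-18)<8)&(S>120)))
for n,c,r,w,lo,hi in [('mailer',397,260,22,.006,.03),('pot',416,212,14,.045,.075),('potall',416,212,14,.01,.075),('carton',445,263,20,.06,.09),('bottle',496,264,14,.02,.1),('bottletop',496,264,14,.06,.1),('stamp',470,215,12,.004,.08),('stamptop',470,215,12,.045,.08),('petri',346,251,18,.006,.03),('marker',134,247,40,.006,.03),('panel',346,205,50,.02,.2),('panelhi',346,205,50,.05,.2)]:
    m=box(c,r,w)&(Z>lo)&(Z<hi)
    print(n,rect(P,m) if m.sum()>2 else m.sum(), np.percentile(Z[m],[5,50,95]).round(3) if m.sum() else '')
for n,(c,r) in dict(shelf=(300,60),shelfedge=(300,88),drawer=(470,158),cab=(480,110),tubes=(383,120)).items(): print(n,P[r,c].round(3))
crop=im[190:290,370:530]; a=cv2.resize(crop,None,fx=5,fy=5,interpolation=cv2.INTER_CUBIC);cv2.imwrite('pics/crop1.png',a)
E
```

```text
bench z -0.00040518001343394346 -0.00013644135836185834 -0.0009894389473551364
green (array([0.47448279, 0.37407083]), array([70.8, 70.6]), -8.486541748046875, 667)
orange (array([0.44510107, 0.17688098]), array([74.3, 74.1]), -8.693473815917969, 916)
mailer (array([ 0.44040274, -0.1195809 ]), array([98. , 74.6]), -18.144203186035156, 461) [0.008 0.012 0.015]
pot (array([ 0.55554333, -0.16258173]), array([42.4, 42.1]), 44.22439193725586, 285) [0.052 0.056 0.059]
potall (array([ 0.55554333, -0.16258173]), array([42.4, 42.1]), 44.22439193725586, 322) [0.025 0.056 0.059]
carton (array([ 0.43596329, -0.22505402]), array([51.1, 28.3]), -66.0189151763916, 304) [0.069 0.075 0.078]
bottle (array([ 0.4369122 , -0.34307843]), array([29.6, 22.9]), 13.797032356262207, 180) [0.024 0.047 0.079]
bottletop (array([ 0.43772754, -0.34571927]), array([18.5, 15.4]), 16.818544387817383, 57) [0.06  0.068 0.082]
stamp (array([ 0.55449603, -0.30102042]), array([62.2, 48.8]), -6.261962890625, 177) [0.006 0.022 0.057]
stamptop (array([ 0.5533197 , -0.29507916]), array([21.7, 20.9]), -2.065185546875, 76) [0.047 0.053 0.058]
petri (array([0.48153806, 0.00481668]), array([84.3, 58.8]), 30.214195251464844, 495) [0.01  0.014 0.018]
marker (array([0.48164072, 0.50076886]), array([189.1, 180.6]), -88.45701324939728, 370) [0.006 0.011 0.016]
panel (array([ 0.57428363, -0.00378619]), array([224.7, 110.3]), -84.07135009765625, 4462) [0.036 0.057 0.068]
panelhi (array([0.57871564, 0.00275655]), array([208.7, 100.2]), -84.07135009765625, 3212) [0.051 0.062 0.068]
shelf [0.595 0.091 0.683]
shelfedge [0.595 0.093 0.617]
drawer [ 0.659 -0.267  0.13 ]
cab [ 0.74  -0.27   0.199]
tubes [ 0.775 -0.09   0.056]
```

View pics/crop1.png

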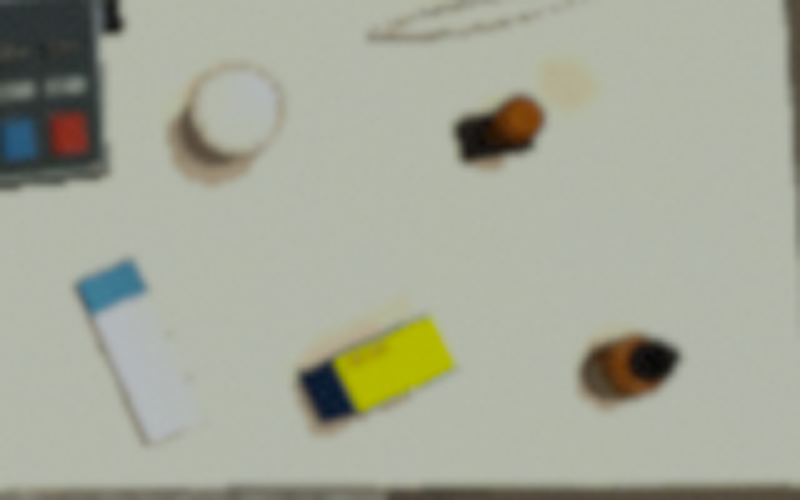

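The crop confirms the layout: stamp, bottle and carton stand upright. The mailer's corners are at crop (80,285), (130,260), (193,420) and (150,443). I'll check IK for all poses and then do the pot first.

```bash
cat >> h.py <<'E'
from scipy.spatial.transform import Rotation as Ro
G=np.array([.47448,.37407]);O=np.array([.4451,.17688]);M=(G+O)/2
Y=(G-O)/np.linalg.norm(G-O);X=np.array([Y[1],-Y[0]])
aX=np.arctan2(X[1],X[0]);aY=aX+np.pi/2
def plane(c,r,z):
    i=vision.camera_info('top');R=np.array(i['R']);C=-R.T@np.array(i['t'])
    w=R.T@np.linalg.inv(np.array(i['mtx']))@[c,r,1];return (C+w*(z-C[2])/w[2])[:2]
def quat(a):
    y=np.array([np.cos(a),np.sin(a),0]);z=np.array([0,0,-1.])
    q=Ro.from_matrix(np.stack([np.cross(y,z),y,z],1)).as_quat();return q[[3,0,1,2]]
def best(p,a):
    q0=np.array(get_state()['qpos']);o=[]
    for k in (0,np.pi):
        j=ctrl.ik(p,quat(a+k))
        if j is not None:o.append((np.abs(np.array(j)-q0).max(),a+k,j))
    return min(o,key=lambda t:t[0]) if o else None
def above(xy,a,z):
    b=best([*xy,z],a);ctrl.movep([*xy,z],quat(b[1]));return b[1]
def pick(xy,a,z,force=40,up=.2):
    above(xy,a,max(z+.09,.13));ctrl.movel([*xy,z],max_speed=.15)
    ctrl.close_gripper(force);s=get_state();print('t',s['time'],'width',s['width'],'f',s['gripper_force'])
    ctrl.movel([*xy,up],max_speed=.25);print('lifted',get_state()['width'],get_state()['contact_force'])
def place(xy,a,z,up=.2):
    above(xy,a,z+.09);ctrl.movel([*xy,z],max_speed=.1)
    print('down',get_state()['tcp_pos'],get_state()['contact_force']);ctrl.ungrasp()
    ctrl.movel([*xy,up],max_speed=.3);print('t',get_state()['time'])
E
cat > plan.py <<'E'
from h import *
mx=np.mean([plane(370+c/5,190+r/5,.012) for c,r in [(80,285),(130,260),(193,420),(150,443)]],0)
am=np.arctan2(66,159)
POT=([.5555,-.1626],0.)
MAIL=(mx,am+0) ; CART=([.436,-.2251],np.radians(24)); BOT=([.437,-.3435],np.pi/2); ST=([.5533,-.2951],np.pi/2)
E
python3 - <<'E'
from plan import *
print(M,X,Y,mx)
c=[plane(370+c/5,190+r/5,.012) for c,r in [(80,285),(130,260),(193,420),(150,443)]]
l=(c[2]+c[3]-c[0]-c[1])/2; print('long',np.linalg.norm(l),np.degrees(np.arctan2(l[1],l[0])),'short',np.linalg.norm(c[1]-c[0]))
am=np.arctan2(l[1],l[0])
for n,p,a,z in [('pot',*POT,.012),('mail',mx,am+np.pi/2,.003),('cart',*CART,.026),('bot',*BOT,.019),('st',*ST,.02),('Pg',G,aX,.016),('Mg',G,aY,.065),('Co',O,aX,.03),('B',M,aY,.02),('S',M+.08*X,aY,.02)]:
  for zz in (z,.2):
    b=best([*p,zz],a); print(n,zz,None if b is None else (round(b[0],2),round(b[1],2),np.round(b[2],2)))
E
```

```text
[0.45979  0.275475] [ 0.98908194 -0.14736664] [0.14736664 0.98908194] [ 0.44641659 -0.12261119]
long 0.0810713067809105 -158.81892805634067 short 0.0268118509200385
pot 0.012 (np.float64(1.26), 0.0, array([ 0.1 ,  0.7 ,  0.22,  1.87, -0.26,  0.6 ,  0.49]))
pot 0.2 (np.float64(1.08), 0.0, array([-0.08,  0.5 ,  0.5 ,  1.68, -0.27,  1.03,  0.51]))
mail 0.003 (np.float64(1.23), np.float64(-1.2), array([ 0.07,  0.62,  0.21,  2.18, -0.34,  0.38, -0.64]))
mail 0.2 (np.float64(1.02), np.float64(-1.2), array([-0.35,  0.37,  0.78,  1.96, -0.32,  0.93, -0.61]))
cart 0.026 (np.float64(1.19), np.float64(3.56), array([-0.14,  0.8 ,  0.95,  2.1 , -0.98,  0.78, -1.28]))
cart 0.2 (np.float64(1.43), np.float64(0.42), array([-0.14,  0.43,  0.83,  1.9 , -0.38,  0.97,  1.28]))
bot 0.019 (np.float64(1.24), 4.71, array([ 0.08,  0.88,  0.95,  1.93, -0.96,  0.87, -0.02]))
bot 0.2 (np.float64(1.33), 4.71, array([ 0.17,  0.51,  0.71,  1.74, -0.38,  1.03, -0.56]))
st 0.02 (np.float64(1.21), 4.71, array([ 0.05,  0.85,  0.72,  1.73, -0.73,  0.84, -0.46]))
st 0.2 (np.float64(1.32), 4.71, array([-0.11,  0.76,  1.09
[... 358 characters left out ...]
at64(0.74), np.float64(1.42), array([-0.56,  0.5 , -0.24,  1.6 ,  0.13,  1.05,  0.59]))
Co 0.03 (np.float64(0.69), np.float64(-0.15), array([-0.52,  0.57,  0.13,  2.12, -0.16,  0.46, -0.41]))
Co 0.2 (np.float64(0.56), np.float64(-0.15), array([-0.6 ,  0.32,  0.23,  1.92, -0.09,  0.91, -0.47]))
B 0.02 (np.float64(0.77), np.float64(1.42), array([-0.46,  0.64, -0.2 ,  1.98,  0.23,  0.55,  0.61]))
B 0.2 (np.float64(0.88), np.float64(1.42), array([-0.43,  0.4 , -0.22,  1.78,  0.1 ,  0.97,  0.73]))
S 0.02 (np.float64(0.88), np.float64(1.42), array([-0.37,  0.7 , -0.2 ,  1.8 ,  0.22,  0.66,  0.73]))
S 0.2 (np.float64(0.97), np.float64(1.42), array([-0.36,  0.49, -0.21,  1.62,  0.12,  1.04,  0.82]))
```

```bash
sed -i 's/^MAIL=.*CART/MAIL=(mx,np.radians(21.2)+np.pi\/2); CART/' plan.py; python3 - <<'E'
from plan import *
pick(*POT,.012)
place(G,aX,.0155)
im,d=vision.grab_frame('side');cv2.imwrite('pics/side1.png',im)
E
```

```text
t 5.4083 width 0.0395862213635266 f 38.900409653333554
lifted 0.03997490306460608 [ 0.25838303  0.04095005 -0.90551164]
down [0.47468034 0.37400482 0.01559197] [ 0.35444499  0.3104807  -0.41873216]
t 10.625
```

```bash
python3 - <<'E'
from plan import *
pick(*MAIL,.003,force=40)
im,d=vision.grab_frame('top');P=cloud('top',d);Z=P[...,2]
m=(d>0)&(Z>.05)&(Z<.07)&(np.hypot(P[...,0]-G[0],P[...,1]-G[1])<.05)
print('pot',rect(P,m),'err',rect(P,m)[0]-G)
cv2.imwrite('pics/top2.png',im[150:330,80:480])
s,_=vision.grab_frame('side');cv2.imwrite('pics/side2.png',np.hstack([s[150:380,220:420]]))
big=np.vstack([cv2.resize(im[190:300,120:420],None,fx=2.6,fy=2.6),cv2.resize(s[180:300,240:540],None,fx=2.6,fy=2.6)])
cv2.imwrite('pics/mix2.png',big[:600,:800])
E
```

```text
t 14.0583 width 0.028540784815238574 f 39.453222155570984
lifted 0.02822696963746917 [ 0.49059885 -0.20257488 -0.1613244 ]
pot (array([0.47445105, 0.37281757]), array([43.2, 41.2]), 46.65560531616211, 301) err [-2.89501953e-05 -1.25243408e-03]
```

View pics/mix2.png

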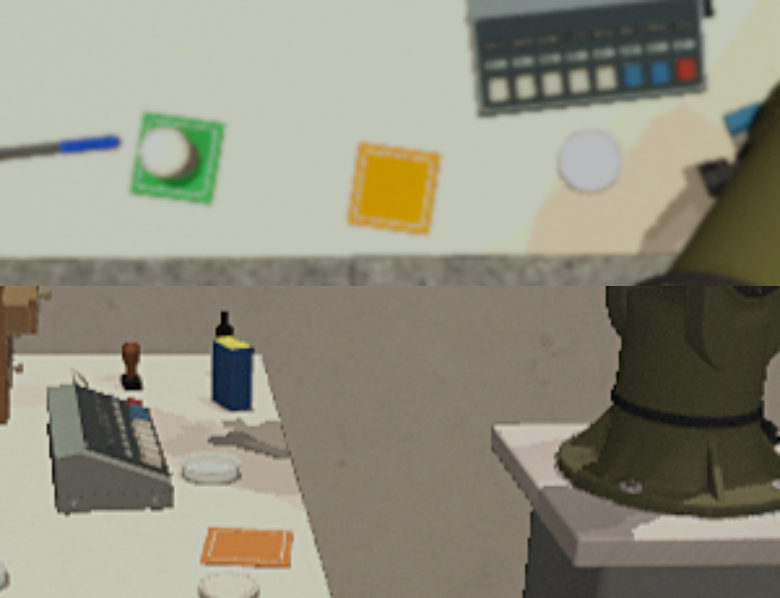

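The pot stands 1 mm from the green mat's centre and the gripper holds the mailer (28 mm wide). I'll place the mailer on the lid and measure after moving away.

```bash
python3 - <<'E'
from plan import *
pot=np.array([.47445,.3735])
place(pot,aY,.0655)
pick(*CART,.026)
im,d=vision.grab_frame('top');P=cloud('top',d);Z=P[...,2]
m=(d>0)&(Z>.062)&(Z<.085)&(np.hypot(P[...,0]-G[0],P[...,1]-G[1])<.08)
print('mailer',rect(P,m),Z[m].mean(),(rect(P,m)[0]-pot)@np.array([X,Y]).T)
s,_=vision.grab_frame('side')
cv2.imwrite('pics/mix3.png',np.hstack([cv2.resize(im[190:310,120:245],None,fx=3.2,fy=3.2),cv2.resize(s[240:360,270:395],None,fx=3.2,fy=3.2)]))
E
```

```text
down [0.47487909 0.3735441  0.0660747 ] [ 0.26923186  0.69300576 -0.15481722]
t 19.1583
t 22.725 width 0.027852240578749254 f 39.967381954193115
lifted 0.02776752110795476 [-0.14402741 -0.16816665 -0.49384822]
mailer (array([0.47654214, 0.37137613]), array([85.3, 36.6]), -9.27166748046875, 549) 0.07183237448481251 [ 0.00238229 -0.00179237]
```

View pics/mix3.png

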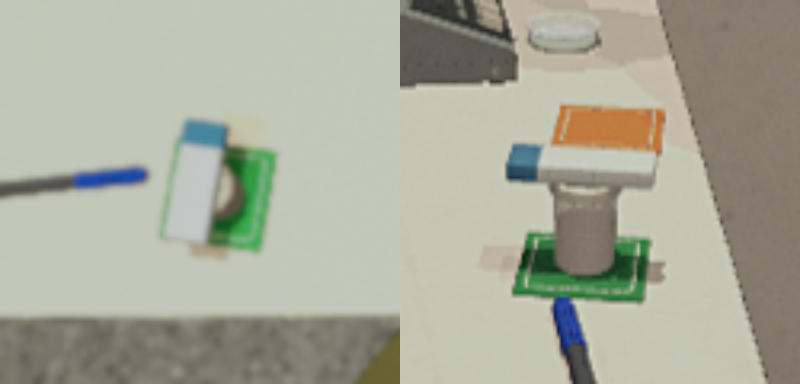

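The mailer lies flat and centred on the lid (about 2–3 mm off), and the carton is in the gripper. Next the carton, bottle and stamp.

```bash
python3 - <<'E'
from plan import *
place(O,aX,.030)
pick(*BOT,.020)
im,d=vision.grab_frame('top');P=cloud('top',d);Z=P[...,2]
m=(d>0)&(Z>.065)&(Z<.09)&(np.hypot(P[...,0]-O[0],P[...,1]-O[1])<.06)
print('carton',rect(P,m),(rect(P,m)[0]-O)@np.array([X,Y]).T)
q=(d>0)&(Z>.047)&(Z<.08)&(np.hypot(P[...,0]-.5533,P[...,1]+.2951)<.03)
print('stamp',rect(P,q) if q.sum()>5 else 0)
s,_=vision.grab_frame('side')
cv2.imwrite('pics/side4.png',s[150:350,220:420].repeat(3,0).repeat(3,1))
E
```

```text
down [0.44530742 0.17671267 0.03005979] [ 0.99484512  0.25758931 -0.64933971]Traceback (most recent call last):
  File "<stdin>", line 2, in <module>
  File "h.py", line 37, in place
    ctrl.movel([*xy,up],max_speed=.3);print('t',get_state()['time'])
    ~~~~~~~~~~^^^^^^^^^^^^^^^^^^^^^^^
host.Unreachable: the arm cannot follow that straight line within its joint ranges
```

```bash
python3 - <<'E'
from plan import *
s=get_state();print(s['time'],np.round(s['qpos'],2),s['width'],s['contact_force'])
p=np.array(s['tcp_pos'])
for z in (.12,.14,.16,.18,.2): 
    j=ctrl.ik([p[0],p[1],z],s['eef_rot']);print(z,None if j is None else np.round(j,2))
for z in (.16,.13,.11,.09):
    try: ctrl.movel([p[0],p[1],z],max_speed=.2);print('up',z);break
    except ctrl.Unreachable: print('no',z)
s=get_state();print(s['time'],np.round(s['qpos'],2))
E
```

```text
26.8417 [-1.08  0.9   1.15  2.13 -1.1   0.93 -2.55] 0.08535184128638151 [ 0.31178239  0.60469104 -0.58260591]
0.12 [-1.16  0.78  1.3   2.04 -0.89  1.06 -2.71]
0.14 [-1.18  0.76  1.32  2.01 -0.85  1.09 -2.75]
0.16 [ 0.35  0.61 -1.22  1.97  0.66  1.05  1.82]
0.18 [ 0.36  0.57 -1.22  1.94  0.62  1.07  1.86]
0.2 [ 0.37  0.54 -1.22  1.91  0.57  1.1   1.91]
up 0.16
27.6417 [-1.19  0.71  1.31  1.99 -0.78  1.09 -2.82]
```

```bash
python3 - <<'E'
from plan import *
ctrl.set_joints([-0.6,0.32,0.23,1.92,-0.09,0.91,-0.47])
ctrl.set_joints([0.17,0.51,0.71,1.74,-0.38,1.03,-0.56])
pick(*BOT,.020)
print(np.round(get_state()['qpos'],2))
im,d=vision.grab_frame('top');P=cloud('top',d);Z=P[...,2]
m=(d>0)&(Z>.065)&(Z<.09)&(np.hypot(P[...,0]-O[0],P[...,1]-O[1])<.06)
print('carton',rect(P,m),(rect(P,m)[0]-O)@np.array([X,Y]).T)
s,_=vision.grab_frame('side')
cv2.imwrite('pics/side4.png',s[150:350,220:420].repeat(3,0).repeat(3,1))
E
```

```text
t 33.3833 width 0.027570685676130073 f 39.37164598231902
lifted 0.027655074394765836 [-0.29958698  1.03146242 -2.32616543]
[ 0.17  0.51  0.71  1.74 -0.38  1.03 -0.56]
carton (array([0.44375513, 0.17608025]), array([50.4, 28.3]), 81.46119689941406, 292) [-0.00121233 -0.00098921]
```

View pics/side4.png

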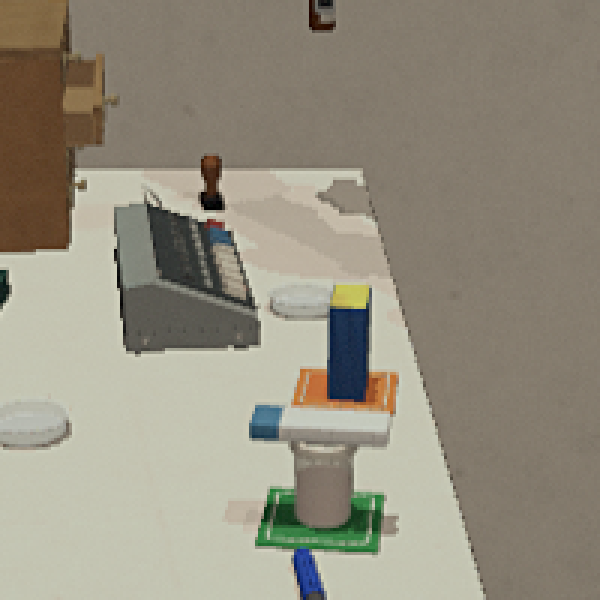

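The carton stands on the orange mat (1.5 mm off), and the bottle is held and off the bench.

```bash
python3 - <<'E'
from plan import *
ctrl.set_joints([-0.43,0.4,-0.22,1.78,0.1,0.97,0.73])
place(M,aY,.021)
print(np.round(get_state()['qpos'],2))
ctrl.set_joints([0.17,0.51,0.71,1.74,-0.38,1.03,-0.56])
im,d=vision.grab_frame('top');P=cloud('top',d);Z=P[...,2]
for n,c,lo,hi in [('bottle',M,.02,.1),('bottletop',M,.06,.1)]:
    m=(d>0)&(Z>lo)&(Z<hi)&(np.hypot(P[...,0]-c[0],P[...,1]-c[1])<.05)
    print(n,rect(P,m),(rect(P,m)[0]-M)@np.array([X,Y]).T)
cv2.imwrite('pics/top5.png',im[190:310,120:320].repeat(4,0).repeat(4,1))
pick(*ST,.022)
print(np.round(get_state()['qpos'],2))
E
```

```text
down [0.4602155  0.27575919 0.02153859] [ 0.32623638 -0.49087101  0.43989211]
t 39.4167
[-0.43  0.4  -0.22  1.78  0.1   0.97  0.73]
bottle (array([0.45725452, 0.27687323]), array([28.1, 27.3]), 44.04219055175781, 147) [-0.00271385  0.00100932]
bottletop (array([0.4574166 , 0.27725177]), array([17.8, 16.2]), -89.08083945512772, 58) [-0.00260933  0.00140761]
t 43.7917 width 0.02052612737211258 f 38.992865157779306
lifted 0.020269397614156352 [-0.06843548  0.08255996 -0.94779855]
[ 0.06  0.62  0.69  1.55 -0.42  1.13 -0.73]
```

View pics/top5.png

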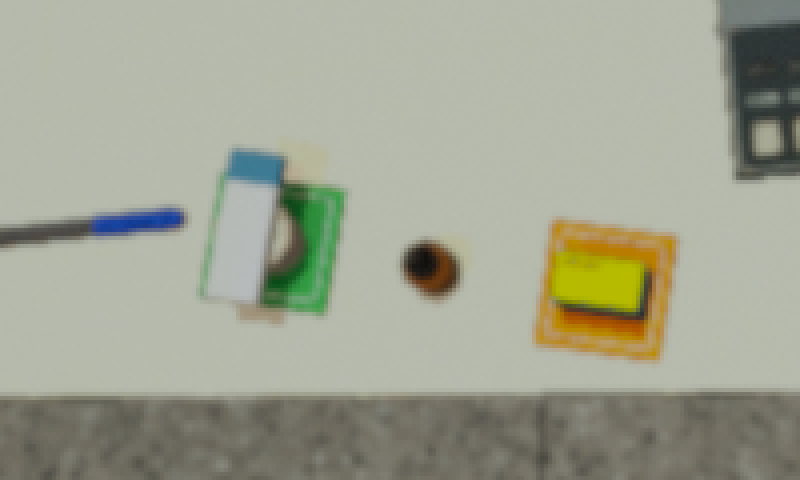

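The bottle stands midway (3 mm off), and the stamp is in the gripper.

```bash
python3 - <<'E'
from plan import *
ctrl.set_joints([-0.36,0.49,-0.21,1.62,0.12,1.04,0.82])
T=M+.08*X
place(T,aY,.0225)
ctrl.set_joints([0.17,0.51,0.71,1.74,-0.38,1.03,-0.56])
im,d=vision.grab_frame('top');P=cloud('top',d);Z=P[...,2];D=np.array([X,Y]).T
for n,c,lo,hi,r in [('stamptop',T,.045,.08,.03),('bottle',M,.02,.1,.04),('mailer',G,.062,.09,.08),('carton',O,.065,.09,.06)]:
    m=(d>0)&(Z>lo)&(Z<hi)&(np.hypot(P[...,0]-c[0],P[...,1]-c[1])<r)
    print(n,rect(P,m),(rect(P,m)[0]-M)@D,np.percentile(Z[m],95))
s,_=vision.grab_frame('side')
cv2.imwrite('pics/mix6.png',np.hstack([cv2.resize(im[190:310,120:320],None,fx=2.4,fy=2.4),cv2.resize(s[230:350,270:400],None,fx=2.4,fy=2.4)]))
E
```

```text
down [0.53929612 0.26389126 0.02297877] [ 0.43977104  0.88933348 -1.00711593]
t 49.5333
stamptop (array([0.53775494, 0.26750366]), array([21.7, 20.1]), -33.29425048828125, 77) [0.07828843 0.00360513] 0.057254853416028956
bottle (array([0.45660068, 0.27629227]), array([28.4, 27.6]), -85.71262454986572, 149) [-0.00327494  0.00033834] 0.08129503872602181
mailer (array([0.47657108, 0.37287988]), array([86.5, 38.4]), -13.527107238769531, 550) [0.00224363 0.09881438] 0.07565419362419562
carton (array([0.44369598, 0.17616646]), array([49.8, 28.4]), 81.51409912109375, 296) [-0.00128353 -0.10059601] 0.0810188393765693
```

View pics/mix6.png

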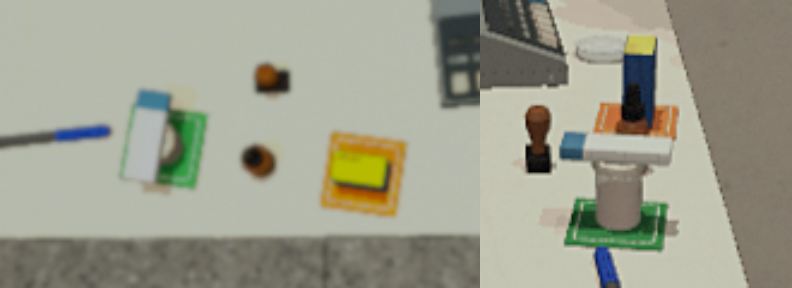

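All five things stand in place, with the stamp upright 78 mm behind the row. The dish and pen look undisturbed, so I'm handing in.

```bash
python3 -c "
from station import ticket,get_state
print(ticket.close_job(),get_state()['time'])"
```

```text
the job is handed in; nothing more can be done
the job is handed in; nothing more can be done
```

The station is set out and handed in after about 50 s of robot time: by my camera measurements pot, mailer, carton and bottle are within about 4 mm of their places and the stamp is 78 mm behind the row, the dish and pen were left alone, and the hand-in returned no verdict.

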